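# Move the swing bucket from the rinse stand to the drip stand

### The job

The steel swing bucket of lens caps hangs by its two side pins in the rinse stand (the one with the walled trough). Swing that stand's keeper fully clear of the pin, lift the bucket straight off its pivots by its handle without letting it swing, tip or catch, and hang it by both pins in the slots of the drip stand, either way round, with all three caps still in it. Do not knock or shift anything else on the bench.

Things in the scene. Friction and masses are not known exactly. Their poses are not given: they have to be found in the camera images.
- bucket: Loose steel swing bucket, an open box 64 mm (x) by 80 mm (y), 55 mm deep, with drain slots; 0.18 to 0.35 kg. Origin at the centre of its underside, z up. Hangs upright on its two pins (its weight lies below them) and swings freely about them.
- bucket_grip (a point): Centre of the bucket's handle: a black bar, 14 mm diameter, 54 mm long along y (parallel to the pins), 95 mm above the bucket's underside, 53 mm straight above the pins' axis, 120 mm above the bench at the start. No hinge: 6 mm rods at y = +-24 mm tie it to the end walls. Pinch it across x and flat pads keep the bucket from swinging.
- bucket_pins (a point): Mid-point between the bucket's pivot pins, 42 mm above its underside. The pins, 8 mm in diameter, stick out of the end walls along +y and -y from 40 to 65 mm off this point and end in 16 mm flanges at 61 to 65 mm. A stand's uprights come between wall and flange with about 6 mm play each way along y. Axes: the bucket's.
- rinse_stand: Grey rinse stand, fixed, 124 mm (x) by 130 mm (y), origin at the centre of its underside on the bench. Slotted uprights as told at rinse_seat; trough walls 45 mm high at x = +-48 mm, before and behind the bucket. Keeper on its +y upright. The bucket hangs in it at the start. It may be on the left or right of the bench, yawed up to 0.45 rad.
- rinse_seat (a point): Where the bucket_pins point lies when seated in the rinse stand: x = y = 0, 67 mm up in its frame. Each stand has two uprights, mid-planes at y = +-51 mm, 8 mm thick, 70 mm wide in x, 90 mm high; in each an open-topped slot at x = 0, 11 mm wide, floor 63 mm up, flaring to about 30 mm wide at the top.
- keeper (a joint): Flat steel arm that swivels about a vertical axis at x = -24, y = +51 mm in the rinse stand's frame, on top of its +y upright. 0 rad (starts 0 to 0.12): along the stand's +x, barring the slot. Grows as the knob swings outward to the stand's +y (anticlockwise from above); stop at 1.7. Fully clear past 1.2 rad. Light friction, about 1 N at the knob; stays where left.
- keeper_knob (a point): Mid-height of the keeper's grip: a black upright post, 12 mm in diameter, 38 mm from the keeper's pivot, standing free from 95 to 126 mm above the bench (this point at 112 mm). Pinch it across the stand's x and swing it in an arc about the pivot.
- drip_stand: Bare aluminium drip stand, fixed, empty at the start, no keeper: a flat tray 124 mm (x) by 130 mm (y) with a lip 16 mm high, origin at the centre of its underside on the bench, and the same slotted uprights as the rinse stand (see rinse_seat). On the other side of the bench from the rinse stand, yawed up to 0.45 rad.
- drip_seat (a point): Where the bucket_pins point must lie when the bucket is hung in the drip stand: x = y = 0, 67 mm up in the drip stand's frame, pins along its y, either way round. Handle bar then 120 mm above the bench.
- cap_a: Loose black lens cap, 22 mm in diameter, 10 mm high, lying in the bucket; origin at its underside.
- cap_b: Loose black lens cap, 22 mm in diameter, 10 mm high, lying in the bucket; origin at its underside.
- cap_c: Loose black lens cap, 22 mm in diameter, 10 mm high, lying in the bucket; origin at its underside.
- spray_can: Bystander: orange aerosol can standing on the bench, 58 mm in diameter, 199 mm high; origin at the centre of its underside. Often between the two stands.
- flux_bottle: Bystander: white bottle with a red needle cap, 44 mm in diameter, 140 mm high; origin at the centre of its underside.
- cup_loose_2: Bystander: white ribbed cup with wire ends, 72 mm across, 59 mm high; origin at the centre of its underside.
- tape_roll: Bystander: roll of tape lying flat, 92 mm across, 24 mm high; origin at the centre of its underside.
There are look-alikes about, which are no part of the job. Several things have the shape of the bucket; the one meant has the colours described above.

How it is judged:
On the way, in this order (a step that is already met when the one before it is completed fails the run):
1. the keeper is swung clear (past 1.15 rad) with the bucket still hung in the rinse stand (value of joint keeper above 1.15 rad and x of bucket_pins in the frame of rinse_stand between -0.005 and 0.005 m and y of bucket_pins in the frame of rinse_stand between -0.01 and 0.01 m and z of bucket_pins in the frame of rinse_stand between 0.063 and 0.071 m and angle between the y axis of bucket_pins and the y axis of rinse_stand, either way round below 0.1 rad and angle between bucket_pins's own z axis and vertical below 0.2 rad), for 0.1 s.
2. the bucket is lifted clear above the rinse stand, upright (z of bucket_pins in the frame of rinse_stand above 0.1 m and angle between bucket_pins's own z axis and vertical below 0.35 rad), for 0.1 s.
At the end, for the whole second after the job is handed in: The bucket hangs by both pins at the bottom of the drip stand's slots (pins' mid-point within 5 mm across the slots, 10 mm along the pins and 4 mm in height of the seated place, within 0.1 rad of parallel), upright within 0.2 rad and at rest, with all three caps in it (x of bucket_pins in the frame of drip_stand between -0.005 and 0.005 m and y of bucket_pins in the frame of drip_stand between -0.01 and 0.01 m and z of bucket_pins in the frame of drip_stand between 0.063 and 0.071 m and angle between the y axis of bucket_pins and the y axis of drip_stand, either way round below 0.1 rad and angle between bucket_pins's own z axis and vertical below 0.2 rad and distance between each of cap_a, cap_b, cap_c and bucket_pins below 0.062 m and linear speed of bucket below 0.03 m/s and angular speed of bucket below 0.3 rad/s); the robot touches nothing.
It fails at once if the bucket tips by more than 0.5 rad (29 degrees) (angle between bucket_pins's own z axis and vertical above 0.5 rad).
It fails at once if the bucket catches on or is forced against the rinse stand or its keeper (over 25 N) (contact force between bucket and rinse_stand above 25 N).
It fails at once if a lens cap falls out of the bucket (distance between any of cap_a, cap_b, cap_c and bucket_pins above 0.09 m).
It fails at once if a bystander is shifted by more than 25 mm or knocked over (distance of any of spray_can, flux_bottle, cup_loose_2, tape_roll from where it was at the start of the episode above 0.025 m or angle between any of spray_can, flux_bottle, cup_loose_2, tape_roll's own z axis and vertical above 0.5 rad).
It also fails if it takes over 59 s, if anything falls off the work surface, if the arm or the gripper's body presses on something with over 40 N, if the wrist force passes 120 N, or if a joint passes its speed limit or range.

### The arm

A 6-joint arm with a two-finger parallel gripper is mounted at the origin on a cart in front of the work surface, level with it; the furniture and walls round the work are solid. World frame = base frame: x ahead of the robot, y to its left, z up, the work surface at z = 0. Lengths are in m, angles in rad, forces in N, time in s.
With the tool pointing down it reaches from about 0.15 to 0.775 m from the base axis. Payload 6.1 kg.
Tool frame: the origin (TCP) lies at the very end of the fingers, on their centre line; the grasp point (between the pads) lies 19 mm behind it (arm.grip_depth is the distance from the TCP to the grasp point, in m); y points along the fingers, x is the direction in which the jaws open and shut, and the axes are right-handed (so a half turn about y gives the same grasp; the last joint's range is limited). The gripper opens to 85 mm and grips with 20 to 120 N. Pads are 22 mm wide; open, the fingers measure 114 mm over their backs; the gripper's body (76 mm by 85 mm) begins 54 mm behind the grasp point. The pads swing forward as they close: fully open they stand 13 mm farther back than shut.
Start: joints at [-1.329, 0.126, -0.04, 1.405, 0, 1.571], TCP at [0.126, -0.51, 0.231] pointing down, gripper open.
Joint ranges: [-2.72, 2.72], [-0.95, 1.95], [-1.27, 1.35], [-1.78, 2.02], [-1.46, 1.47], [-3.14, 3.14]. Speed limits (rad/s): [2.39, 2.39, 3.01, 3.14, 3.14, 3.14].

### API

Orientations are given as a rotation vector (axis times angle).
In Python, from station import arm gives the robot as it stands.
- The arm moves only by the tool servo_tool, never from a script. Its argument "steps" is one flat list of numbers, 7 for each row, row after row: the finger opening in mm, from 0 to 85.4, then the shift along the tool's x, y, z in mm, then the turn, a rotation vector about the tool's x, y, z in degrees. A call has 1 to 5 rows; each row shifts and turns the commanded pose from where the row before left it, along the tool's axes as they then stand; what a row does not reach is not made up. A row lasts 1/10 s, in which the tool goes at most 50 mm and 8.59 degrees, less where a joint would pass 70% of its speed; a pose out of reach is approached as far as the arm can. A call with a gripper value outside its range is refused whole. The fingers move at their own pace and stop on an object; "squeeze" is the grip in N (left out, the last holds). Time passes only in rows, so rows that do not move let the fingers close. It gives the time, the measured TCP pose, the force and the opening at its end, in the units of the state.
- arm.observe(): the state, without advancing time (a new reading comes with each control period).
- arm.read_camera(name): name is "scene" or "top" or "wrist"; returns a dict with "frame" (480x640x3 uint8, blue, green, red), "fx", "fy", "cx", "cy" (pixels), "cam_to_world" (4x4, takes a point from camera to world coordinates); the wrist camera has in their place "hand_eye" (4x4, takes a point from camera to tool coordinates, whose origin is the TCP and whose axes are the tool frame's). Camera axes: x right, y up, looking along -z (the intrinsics and any distortion apply to the point x, -y, -z); pixel columns grow to the right and rows downward; lengths in m; the calibration is good to about 2 mm. A picture is of the moment at which its call begins: read the wrist's pose just before it. There is no depth.
- arm.sign_off(): hands the job in, once; it reports no verdict.
Trained networks look in the newest picture that a camera, given by its name, has taken for a name from the list of things; names that differ only in an ending like _2 or _b are one class to them, and where a whole thing is asked for, a point or a joint stands for the part that bears it (a point fixed in the world has none). Each returns a list of dicts, best first, with "score" (0 to 1); they miss things now and then, are a little off and sometimes report something else, mostly with a low value. They report only what shows in the picture. A call takes as long as a camera call. They do not tell look-alikes from the thing itself.
- arm.cut_out(camera, thing): "mask" (480x640 bool, what is visible of it) and "xy" ([column, row] in pixels, amid what is visible of it).
- arm.place_of(camera, thing): "xy" ([column, row] in pixels: a listed point, or the origin of a listed thing).
The state is a dict: "time_s": time; "joint_pos": joint angles; "joint_vel": joint speeds; "tau": joint torques, N m; "position": TCP position; "tcp_rot": TCP orientation; "wrist_force": force on the tool from outside, world axes, zero at the start; "ft_torque": the same for the moment, N m; "finger_gap": finger opening in m.
Only numpy, scipy, OpenCV 4.12 (cv2) and the standard library are available. Lean on these libraries where they do the work, as an engineer would, in place of code of your own. Each camera call takes 0.05 s, during which the arm holds its last target. There are 200 camera calls.

## Working session

There is one attempt and no reset: what is moved stays moved. The work goes in short steps, Python scripts to look and compute and a tool call to move; the robot and the scene stay as the last step left them, time stands still between calls to the robot, and variables do not carry over. Pictures are saved under pics/ and viewed, about 8 in all and at most 12, crops included, and the job is handed in when it is done.

Besides the shell and the picture viewer there is one more tool, called after "Emit:" as name(argument=value, ...) on one line, values as JSON. servo_tool: Moves the arm, as the interface text tells. Its arguments: {"type":"object","properties":{"steps":{"type":"array"},"squeeze":{"type":"number"}},"required":["steps"]}

```bash
mkdir -p pics; ls; cat > h.py <<'E'
import numpy as np, cv2
from station import arm
from scipy.spatial.transform import Rotation as R
def cw(c):
    if 'cam_to_world' in c: return np.array(c['cam_to_world'])
    s=arm.observe(); T=np.eye(4); T[:3,:3]=R.from_rotvec(s['tcp_rot']).as_matrix(); T[:3,3]=s['position']
    return T@np.array(c['hand_eye'])
def ray(c,T,xy):
    d=np.array([(xy[0]-c['cx'])/c['fx'],-(xy[1]-c['cy'])/c['fy'],-1.])
    return T[:3,3],T[:3,:3]@d
def atz(c,T,xy,z):
    o,d=ray(c,T,xy); return o+d*(z-o[2])/d[2]
def proj(c,T,p):
    q=T[:3,:3].T@(np.array(p)-T[:3,3]); return np.array([c['cx']+c['fx']*q[0]/-q[2], c['cy']+c['fy']*q[1]/q[2]])
E
python3 - <<'E'
from h import *
s=arm.observe(); print(s['position'],s['tcp_rot'],s['finger_gap'],s['time_s'])
Z=dict(bucket=0.025,bucket_grip=.12,bucket_pins=.067,rinse_stand=0,rinse_seat=.067,keeper_knob=.112,drip_stand=0,drip_seat=.067,spray_can=0,flux_bottle=0,cup_loose_2=0,tape_roll=0)
for n in ['top','scene']:
    c=arm.read_camera(n); T=cw(c); cv2.imwrite(f'pics/{n}0.png',c['frame']); print(n,{k:c[k] for k in c if k not in('frame','cam_to_world')},T[:3,3].round(3))
    for k,z in Z.items():
        for r in arm.place_of(n,k)[:3]: print(k,round(r['score'],2),np.round(r['xy']),atz(c,T,r['xy'],z).round(4))
E
```

```text
pics
[ 0.12561422 -0.50930876  0.23052771] [-1.31289771  1.03014349 -1.0280205 ] 0.08556820670060253 0.0
top {'fx': 508.0542380282042, 'fy': 508.0542380282042, 'cx': 324.8363471478066, 'cy': 241.09075787477684} [0.52  0.081 0.978]
bucket 0.98 [411. 199.] [ 0.6527 -0.0748  0.025 ]
bucket 0.86 [460. 294.] [ 0.4724 -0.1638  0.025 ]
bucket_grip 0.72 [421. 193.] [ 0.6492 -0.0762  0.12  ]
bucket_grip 0.55 [475. 292.] [ 0.4819 -0.1646  0.12  ]
bucket_pins 0.82 [466. 293.] [ 0.4779 -0.1637  0.067 ]
bucket_pins 0.62 [414. 197.] [ 0.65   -0.0741  0.067 ]
rinse_stand 0.77 [458. 293.] [ 0.4746 -0.1668  0.    ]
keeper_knob 0.54 [444. 279.] [ 0.5025 -0.1157  0.112 ]
drip_stand 0.8 [226. 251.] [0.5566 0.2789 0.    ]
drip_seat 0.97 [219. 255.] [0.5481 0.2768 0.067 ]
spray_can 0.58 [201. 177.] [0.7017 0.3282 0.    ]
spray_can 0.27 [322. 253.] [0.5525 0.0935 0.    ]
flux_bottle 0.7 [343. 176.] [0.7024 0.0514 0.    ]
flux_bottle 0.69 [320. 249.] [0.5598 0.0975 0.    ]
flux_bottle 0.6 [467. 293.] [ 0.4747 -0.183   0.    ]
cup_loose_2 0.86 [322. 253.] [0.5525 0.0943 0.    ]
cup_loose_2 0.69 [462. 294.] [
[... 340 characters left out ...]
-0.1684  0.12  ]
bucket_grip 0.66 [355. 180.] [ 0.629  -0.0545  0.12  ]
bucket_grip 0.63 [444. 230.] [ 0.4314 -0.0801  0.12  ]
bucket_pins 0.68 [446. 211.] [ 0.4858 -0.1663  0.067 ]
bucket_pins 0.65 [354. 200.] [ 0.6306 -0.055   0.067 ]
rinse_stand 0.89 [442. 237.] [ 0.4792 -0.1627 -0.    ]
keeper_knob 0.61 [425. 201.] [ 0.5062 -0.1178  0.112 ]
drip_stand 0.74 [243. 336.] [0.5633 0.2785 0.    ]
drip_seat 0.6 [243. 318.] [0.5532 0.277  0.067 ]
spray_can 0.76 [176. 307.] [0.6942 0.3323 0.    ]
spray_can 0.31 [242. 319.] [0.5934 0.2585 0.    ]
flux_bottle 0.75 [290. 230.] [0.7017 0.0547 0.    ]
cup_loose_2 0.81 [319. 289.] [0.5497 0.111  0.    ]
tape_roll 0.91 [367. 330.] [0.4263 0.1087 0.    ]
```

View pics/top0.png

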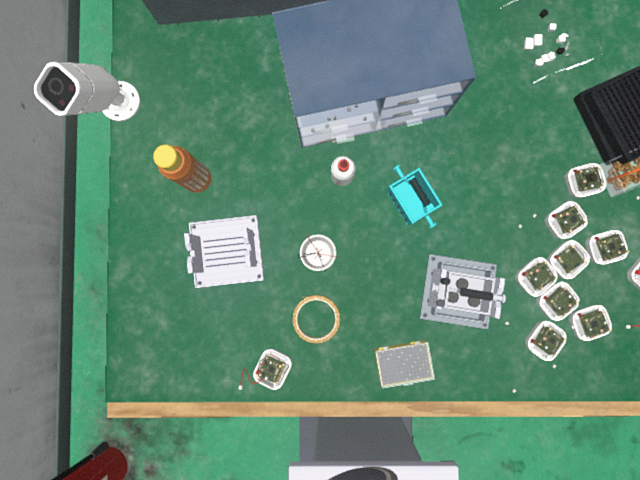

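View pics/scene0.png

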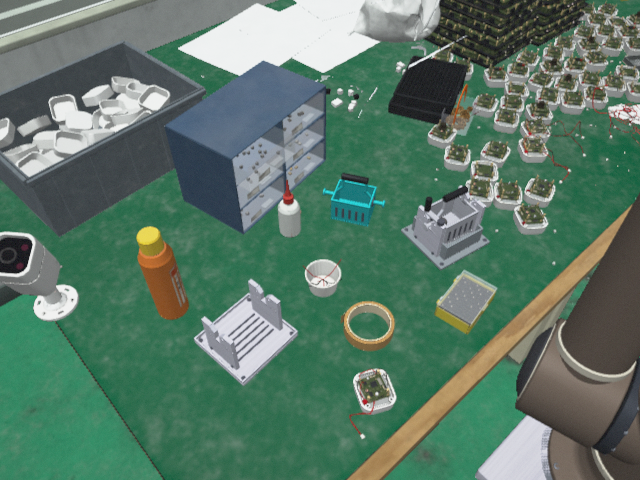

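The rinse stand with the steel bucket is on the right, at about (458,293) in the top view. The drip stand is at (226,251), and the cyan bucket at (411,199) is a look-alike. Next I'll work out a wrist view over the rinse stand.

```bash
cat >> h.py <<'E'
def tgt(xyz,yaw,flip=0):
    "tool down with tool x along +-(cos yaw, sin yaw)"
    x=np.array([np.cos(yaw),np.sin(yaw),0])*(-1 if flip else 1); y=np.array([0,0,-1.]); 
    return np.array(xyz),np.stack([x,y,np.cross(x,y)],1)
def delta(xyz,yaw,flip=0):
    s=arm.observe(); p,M=tgt(xyz,yaw,flip); M0=R.from_rotvec(s['tcp_rot']).as_matrix()
    return (M0.T@(p-s['position'])*1000).round(1), np.degrees(R.from_matrix(M0.T@M).as_rotvec()).round(2)
def toolaxes():
    return R.from_rotvec(arm.observe()['tcp_rot']).as_matrix().round(3)
E
python3 - <<'E'
from h import *
print(toolaxes())
c=arm.read_camera('wrist'); print(np.array(c['hand_eye']).round(3),c['fx'])
for n in ['top','scene']:
    C=arm.read_camera(n);T=cw(C)
    for k in ['rinse_stand','drip_stand','keeper','bucket']:
        for r in arm.cut_out(n,k)[:2]:
            m=r['mask']; v=np.argwhere(m)[:,::-1].astype(np.float32)
            z=0
            w=np.array([atz(C,T,q,z)[:2] for q in v],np.float32)
            print(n,k,round(r['score'],2),r['xy'],cv2.minAreaRect(w))
for f in (0,1): print(delta([.478,-.165,.3],-.13,f),delta([.55,.277,.3],.1,f))
E
```

```text
[[ 0.239  0.     0.971]
 [-0.971 -0.     0.239]
 [ 0.    -1.     0.   ]]
[[ 1.     0.001 -0.001 -0.001]
 [-0.001  0.296 -0.955 -0.143]
 [-0.     0.955  0.296  0.076]
 [ 0.     0.     0.     1.   ]] 375.33102994880096
top rinse_stand 0.96 [444.6, 291.1] ((0.4760584831237793, -0.17521724104881287), (0.1500137895345688, 0.12642328441143036), 80.48310089111328)
top rinse_stand 0.44 [473.7, 289.8] ((0.4742276072502136, -0.1849784553050995), (0.1414394974708557, 0.0702926516532898), 80.57868194580078)
top drip_stand 0.74 [224.9, 253.4] ((0.5562824606895447, 0.28463348746299744), (0.1265396624803543, 0.14447160065174103), 6.429423809051514)
top keeper 0.46 [441.8, 293.4] ((0.4755120873451233, -0.13693439960479736), (0.01944858394563198, 0.05684171989560127), 80.44849395751953)
top bucket 0.98 [411.8, 195.9] ((0.6596611738204956, -0.0832536518573761), (0.13485480844974518, 0.07844462990760803), 30.948902130126953)
top bucket 0.97 [468.9, 297.5] ((0.47413817048072815, -0.18549421429634094), (0.13990944623947144, 0.07030992954969406), 79.95231628417969)
scene rinse_stand 0.74 [437.3, 236.2] ((
[... 232 characters left out ...]
.131415367126465)
scene keeper 0.74 [454.4, 212.7] ((0.5042634606361389, -0.23688095808029175), (0.10501193255186081, 0.1680794209241867), 1.9847536087036133)
scene keeper 0.49 [427.2, 210.9] ((0.5394876003265381, -0.2012859582901001), (0.028753846883773804, 0.08540912717580795), 63.948890686035156)
scene bucket 0.71 [453.4, 213.8] ((0.5023816823959351, -0.23215609788894653), (0.16201257705688477, 0.10552535206079483), 84.84439849853516)
(array([-250.3,  -68.7,  424.6]), array([  0. , -68.7,   0. ])) (array([-662.2,  -68.7,  600.3]), array([  0.  , -81.88,   0.  ]))
(array([-250.3,  -68.7,  424.6]), array([ -0. , 111.3,   0. ])) (array([-662.2,  -68.7,  600.3]), array([-0.  , 98.12,  0.  ]))
```

```bash
cat >> h.py <<'E'
def plan(wps,yaws,gap,vmax=45.,amax=8.,start=None):
    "rows from the present pose through way points; returns rounded rows"
    s=arm.observe(); p=s['position'].copy() if start is None else np.array(start[0]); M=R.from_rotvec(s['tcp_rot']).as_matrix() if start is None else start[1]
    k=0
    for w,y in zip(wps,yaws):
        _,G=tgt(w,y); rv=R.from_matrix(M.T@G).as_rotvec(); D=np.array(w)-p
        n=int(max(1,np.ceil(np.linalg.norm(D)*1000/vmax),np.ceil(np.degrees(np.linalg.norm(rv))/amax)))
        for i in range(n):
            d=M.T@(np.array(w)-p)/(n-i)*1000; rv=np.degrees(R.from_matrix(M.T@G).as_rotvec())/(n-i)
            d=d.round(1); rv=rv.round(2); p=p+M@d/1000; M=M@R.from_rotvec(np.radians(rv)).as_matrix()
            print([gap]+(d+0.).tolist()+(rv+0.).tolist(), '' if k%5<4 else '--'); k+=1
    print(p.round(4))
E
python3 -c "
from h import *
plan([[.478,-.14,.25]],[-.165],60)"
```

```text
[60, -22.9, -1.6, 35.9, 0.0, -5.56, 0.0] 
[60, -19.3, -1.6, 37.9, 0.0, -5.56, 0.0] 
[60, -15.5, -1.5, 39.6, 0.0, -5.56, 0.0] 
[60, -11.6, -1.6, 40.9, 0.0, -5.56, 0.0] 
[60, -7.6, -1.5, 41.9, 0.0, -5.56, 0.0] --
[60, -3.5, -1.6, 42.4, 0.0, -5.56, 0.0] 
[60, 0.6, -1.5, 42.6, 0.0, -5.56, 0.0] 
[60, 4.7, -1.6, 42.3, 0.0, -5.55, 0.0] 
[60, 8.8, -1.5, 41.6, 0.0, -5.56, 0.0] 
[60, 12.8, -1.6, 40.6, 0.0, -5.55, 0.0] --
[60, 16.7, -1.5, 39.2, 0.0, -5.56, 0.0] 
[60, 20.4, -1.6, 37.3, 0.0, -5.55, 0.0] 
[ 0.478 -0.14   0.25 ]
```

Emit:
servo_tool(steps=[60,-22.9,-1.6,35.9,0,-5.56,0,60,-19.3,-1.6,37.9,0,-5.56,0,60,-15.5,-1.5,39.6,0,-5.56,0,60,-11.6,-1.6,40.9,0,-5.56,0,60,-7.6,-1.5,41.9,0,-5.56,0], squeeze=25)

```text
time_s: 2.35
position: [0.2733, -0.3544, 0.2393]
tcp_rot: [-1.469, 0.656, -0.657]
wrist_force: [0.3, -0.7, 0.2]
finger_gap: 0.0601
```

Emit:
servo_tool(steps=[60,-3.5,-1.6,42.4,0,-5.56,0,60,0.6,-1.5,42.6,0,-5.56,0,60,4.7,-1.6,42.3,0,-5.55,0,60,8.8,-1.5,41.6,0,-5.56,0,60,12.8,-1.6,40.6,0,-5.55,0])

```text
time_s: 2.85
position: [0.4202, -0.2001, 0.2472]
tcp_rot: [-1.553, 0.278, -0.279]
wrist_force: [0.4, -1.5, 0.2]
finger_gap: 0.0599
```

Emit:
servo_tool(steps=[60,16.7,-1.5,39.2,0,-5.56,0,60,20.4,-1.6,37.3,0,-5.55,0,60,0,0,0,0,0,0,60,0,0,0,0,0,0])

```text
time_s: 3.25
position: [0.4784, -0.1392, 0.2497]
tcp_rot: [-1.567, 0.129, -0.128]
wrist_force: [-1.2, -0.5, 0.8]
finger_gap: 0.0601
```

```bash
python3 - <<'E'
from h import *
s=arm.observe(); print(s['position'],toolaxes().tolist(),s['wrist_force'],s['time_s'])
c=arm.read_camera('wrist'); T=cw(c); cv2.imwrite('pics/w1.png',c['frame'])
for k,z in dict(bucket_grip=.12,bucket_pins=.067,rinse_stand=0,rinse_seat=.067,keeper_knob=.112).items():
    for r in arm.place_of('wrist',k)[:2]: print(k,round(r['score'],2),np.round(r['xy']),atz(c,T,r['xy'],z).round(4))
for k,z in dict(rinse_stand=0,keeper_knob=.112,bucket_grip=.12).items():
    for r in arm.cut_out('wrist',k)[:1]:
        w=np.array([atz(c,T,q,z)[:2] for q in np.argwhere(r['mask'])[:,::-1]],np.float32); print(k,r['score'],cv2.minAreaRect(w))
E
```

```text
[ 0.47838273 -0.13924167  0.2497074 ] [[0.987, -0.001, 0.162], [-0.162, -0.0, 0.987], [-0.001, -1.0, -0.0]] [-1.20840161 -0.45800144  0.83590273] 3.25
bucket_grip 0.88 [542. 109.] [ 0.6435 -0.078   0.12  ]
bucket_grip 0.79 [324. 264.] [ 0.4781 -0.1651  0.12  ]
bucket_pins 0.7 [504. 112.] [ 0.6426 -0.078   0.067 ]
bucket_pins 0.57 [321. 248.] [ 0.4758 -0.1686  0.067 ]
keeper_knob 0.63 [342. 196.] [ 0.5004 -0.1168  0.112 ]
rinse_stand 0.88 ((0.47405803203582764, -0.18259602785110474), (0.16393031179904938, 0.12604470551013947), 80.61832427978516)
keeper_knob 0.77 ((0.4814906418323517, -0.11109250783920288), (0.015336098149418831, 0.050047438591718674), 75.93498229980469)
bucket_grip 0.93 ((0.4794708490371704, -0.15093745291233063), (0.11241281032562256, 0.056648872792720795), 80.37918853759766)
```

View pics/w1.png

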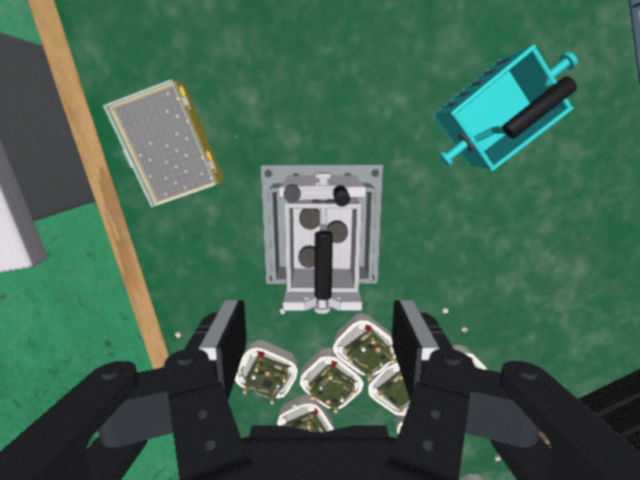

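The wrist view is square to the rinse stand, so its yaw is about -0.163. The bar runs from (324,232) to (323,299), the knob is at (342,196), and all three caps are in the bucket. The knob and bar agree on the stand's centre, (0.478,-0.165). Next is the knob.

```bash
python3 -c "
from h import *
y=-.163
plan([[.5005,-.117,.16],[.5005,-.117,.100]],[y,y],45)
P=np.array([.478,-.165]);c,s=np.cos(y),np.sin(y);Rm=np.array([[c,-s],[s,c]])
a0=0.0
prev=None
for a in np.linspace(0.03,1.48,13):
  q=np.array([-24+38*np.cos(a),38*np.sin(a)+51])
  if prev is not None: print((q-prev).round(1))   # tool x, tool z
  prev=q
"
```

```text
[45, 6.2, 30.1, 9.0, 0.0, -0.06, 0.01] 
[45, 6.2, 30.0, 9.0, 0.0, -0.07, 0.0] 
[45, 6.2, 30.1, 9.1, 0.0, -0.06, 0.01] 
[45, 0.0, 30.0, 0.0, 0.0, 0.0, 0.0] 
[45, 0.0, 30.0, 0.0, 0.0, 0.0, 0.0] --
[ 0.5005 -0.117   0.1   ]
[-0.4  4.6]
[-1.   4.5]
[-1.5  4.3]
[-2.   4.1]
[-2.5  3.9]
[-2.9  3.5]
[-3.3  3.1]
[-3.7  2.7]
[-4.   2.3]
[-4.2  1.8]
[-4.4  1.2]
[-4.5  0.7]
```

Emit:
servo_tool(steps=[45,6.2,30,9,0,0,0,45,6.2,30,9,0,0,0,45,6.2,30,9,0,0,0,45,0,30,0,0,0,0,45,0,29,0,0,0,0])

```text
time_s: 4.2
position: [0.5007, -0.1164, 0.0998]
tcp_rot: [-1.567, 0.13, -0.13]
wrist_force: [0.5, 0.4, 0.5]
finger_gap: 0.0449
```

Emit:
servo_tool(steps=[45,0,0,0,0,0,0,9,0,0,0,0,0,0,0,0,0,0,0,0,0,0,0,0,0,0,0,0,0,0,0,0,0,0,0], squeeze=20)

```text
time_s: 4.7
position: [0.4993, -0.1164, 0.1028]
tcp_rot: [-1.567, 0.131, -0.129]
wrist_force: [-8.9, 0.6, 6.0]
finger_gap: 0.011
```

```bash
python3 - <<'E'
from h import *
c=arm.read_camera('wrist'); cv2.imwrite('pics/w2.png',c['frame']); s=arm.observe(); print(s['position'],s['finger_gap'],s['wrist_force'])
E
```

```text
[ 0.49925334 -0.11643749  0.10274656] 0.01101105190418404 [-9.64852844  0.72651582  5.87223832]
```

View pics/w2.png

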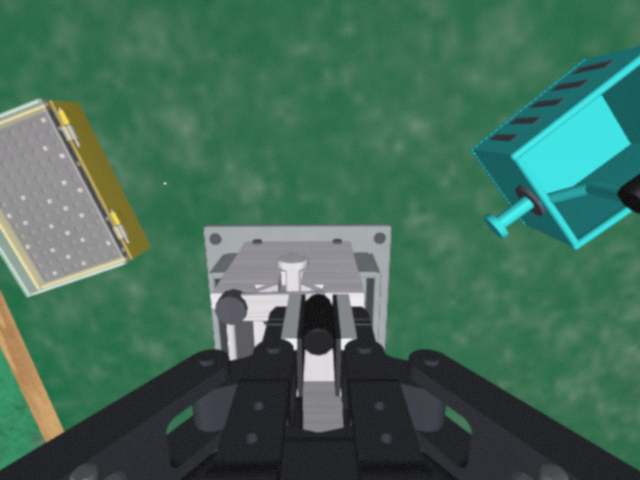

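The knob is between the pads at (318,320). The x force shows I'm about 1.5 mm too far along +x, and the tips touch the keeper arm. I'll ease both and swing the arc.

Emit:
servo_tool(steps=[0,-1.5,-4,0,0,0,0,0,0,0,0,0,0,0,0,-0.4,0,4.6,0,0,0,0,-1,0,4.5,0,0,0,0,-1.5,0,4.3,0,0,0])

```text
time_s: 5.25
position: [0.4987, -0.1024, 0.1048]
tcp_rot: [-1.567, 0.13, -0.129]
wrist_force: [1.8, -3.1, -15.8]
finger_gap: 0.0109
```

Emit:
servo_tool(steps=[0,-2,0,4.1,0,0,0,0,-2.5,0,3.9,0,0,0,0,-2.9,0,3.5,0,0,0,0,-3.3,0,3.1,0,0,0,0,0,0,0,0,0,0])

```text
time_s: 5.75
position: [0.4916, -0.0846, 0.1053]
tcp_rot: [-1.564, 0.126, -0.13]
wrist_force: [6.7, 1.5, -16.6]
finger_gap: 0.0113
```

Emit:
servo_tool(steps=[0,-3.7,1.5,2.7,0,0,0,0,-4,0.5,2.3,0,0,0,0,-4.2,0,1.8,0,0,0,0,-4.4,0,1.2,0,0,0,0,-4.5,0,0.7,0,0,0])

```text
time_s: 6.25
position: [0.4746, -0.0715, 0.1053]
tcp_rot: [-1.561, 0.122, -0.133]
wrist_force: [6.4, 4.8, -7.4]
finger_gap: 0.0107
```

Emit:
servo_tool(steps=[0,0,0,0,0,0,0,24,0,0,0,0,0,0,26,0,0,0,0,0,0,26,0,-10,0,0,0,0,26,0,-30,0,0,0,0])

```text
time_s: 6.75
position: [0.4699, -0.0741, 0.1424]
tcp_rot: [-1.566, 0.133, -0.127]
wrist_force: [0.2, -0.1, 0.8]
finger_gap: 0.0261
```

Emit:
servo_tool(steps=[60,8,-45,-10,0,0,0,60,8,-45,-10,0,0,0,60,8,-15,-10,0,0,0,85,0,0,0,0,0,0])

```text
time_s: 7.15
position: [0.4921, -0.1092, 0.2521]
tcp_rot: [-1.568, 0.126, -0.136]
wrist_force: [-0.2, -0.0, 1.0]
finger_gap: 0.0727
```

```bash
python3 - <<'E'
from h import *
s=arm.observe(); print(s['position'],s['wrist_force'],s['time_s'])
c=arm.read_camera('wrist'); T=cw(c); cv2.imwrite('pics/w3.png',c['frame'])
for k,z in dict(bucket_grip=.12,bucket_pins=.067,keeper_knob=.112).items():
    for r in arm.place_of('wrist',k)[:2]: print(k,round(r['score'],2),np.round(r['xy']),atz(c,T,r['xy'],z).round(4))
E
```

```text
[ 0.49208692 -0.10919456  0.25205179] [-0.19538081 -0.00147542  1.04731019] 7.15
bucket_grip 0.89 [518. 152.] [ 0.6411 -0.0734  0.12  ]
bucket_grip 0.8 [311. 300.] [ 0.4765 -0.1625  0.12  ]
bucket_pins 0.96 [311. 279.] [ 0.4749 -0.1658  0.067 ]
bucket_pins 0.96 [487. 148.] [ 0.6418 -0.0738  0.067 ]
keeper_knob 0.77 [285. 190.] [ 0.4726 -0.0738  0.112 ]
```

View pics/w3.png

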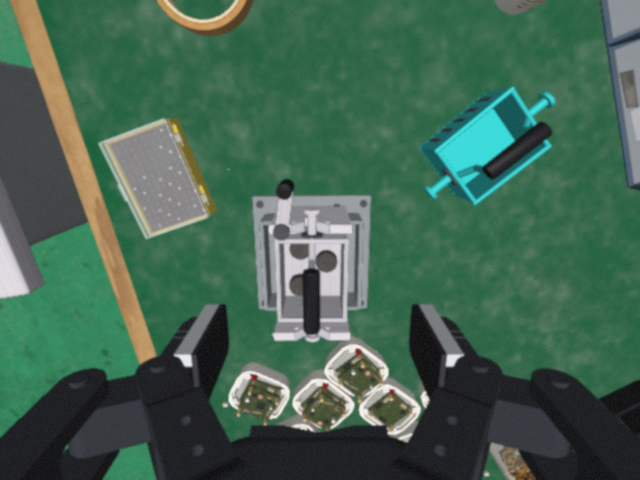

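The keeper now points outward, with its knob at (285,190), which is about 1.44 rad. The bucket still hangs square with its bar at (311,300) and the three caps inside. Next I'll go down over the bar.

```bash
python3 -c "
from h import *
y=-.163
plan([[.4772,-.164,.15],[.4772,-.164,.103]],[y,y],40,vmax=40)
"
```

```text
[40, -0.8, 32.3, -19.3, -0.01, -0.04, -0.04] 
[40, -0.9, 32.4, -19.2, 0.0, -0.04, -0.04] 
[40, -0.9, 32.3, -19.3, -0.01, -0.04, -0.03] 
[40, 0.0, 23.5, 0.0, 0.0, 0.0, 0.0] 
[40, 0.0, 23.5, 0.0, 0.0, 0.0, 0.0] --
[ 0.4772 -0.164   0.103 ]
```

Emit:
servo_tool(steps=[40,-0.8,32.3,-19.3,0,0,0,40,-0.9,32.3,-19.2,0,0,0,40,-0.9,32.3,-19.3,0,0,0,40,0,23.5,0,0,0,0,40,0,23.5,0,0,0,0])

```text
time_s: 7.85
position: [0.4763, -0.1641, 0.1016]
tcp_rot: [-1.566, 0.132, -0.128]
wrist_force: [0.5, 0.5, -0.3]
finger_gap: 0.0397
```

Emit:
servo_tool(steps=[40,0,0,0,0,0,0,20,0,0,0,0,0,0,14,0,0,0,0,0,0,14,0,0,0,0,0,0,12,0,0,0,0,0,0], squeeze=20)

```text
time_s: 8.35
position: [0.4789, -0.1645, 0.1054]
tcp_rot: [-1.567, 0.128, -0.131]
wrist_force: [0.3, 0.4, 2.8]
finger_gap: 0.0132
```

Emit:
servo_tool(steps=[5,0,0,0,0,0,0,5,0,0,0,0,0,0,5,0,0,0,0,0,0], squeeze=60)

```text
time_s: 8.65
position: [0.479, -0.1646, 0.1055]
tcp_rot: [-1.567, 0.128, -0.131]
wrist_force: [0.1, 1.5, 6.2]
finger_gap: 0.012
```

Emit:
servo_tool(steps=[5,0,-1,0,0,0,0,5,0,-2,0,0,0,0,5,0,-3,0,0,0,0])

```text
time_s: 8.95
position: [0.4774, -0.1643, 0.1095]
tcp_rot: [-1.567, 0.131, -0.128]
wrist_force: [0.1, -0.3, -3.7]
finger_gap: 0.012
```

Emit:
servo_tool(steps=[5,0,-5,0,0,0,0,5,0,-8,0,0,0,0,5,0,-10,0,0,0,0,5,0,-12,0,0,0,0,5,0,-15,0,0,0,0])

```text
time_s: 9.45
position: [0.478, -0.1645, 0.1611]
tcp_rot: [-1.567, 0.13, -0.13]
wrist_force: [0.5, -0.3, -2.9]
finger_gap: 0.0121
```

Emit:
servo_tool(steps=[5,0,-18,0,0,0,0,5,0,-18,0,0,0,0,5,0,-15,0,0,0,0,5,0,-10,0,0,0,0,5,0,0,0,0,0,0])

```text
time_s: 9.95
position: [0.4789, -0.1648, 0.2231]
tcp_rot: [-1.568, 0.127, -0.132]
wrist_force: [0.5, -0.6, -3.4]
finger_gap: 0.0116
```

```bash
python3 - <<'E'
from h import *
s=arm.observe(); print(s['position'],s['wrist_force'],s['time_s'],toolaxes().tolist())
c=arm.read_camera('wrist'); T=cw(c); cv2.imwrite('pics/w4.png',c['frame'])
for k in ['drip_seat','drip_stand']:
  for n in ['top','scene']:
    C=arm.read_camera(n);TT=cw(C)
    for r in arm.place_of(n,k)[:1]: print(n,k,round(r['score'],2),atz(C,TT,r['xy'],.067 if 'seat' in k else 0).round(4))
y=np.array([.10])[0]
plan([[.555,.20,.23]],[.11],5,vmax=32)
E
```

```text
[ 0.47890245 -0.16477674  0.22310895] [ 0.48068088 -0.59944397 -3.36701108] 9.95 [[0.986, 0.003, 0.164], [-0.164, -0.001, 0.986], [0.003, -1.0, -0.001]]
top drip_seat 0.94 [0.5515 0.2734 0.067 ]
scene drip_seat 0.9 [0.5528 0.2787 0.067 ]
top drip_stand 0.61 [0.5535 0.2779 0.    ]
scene drip_stand 0.78 [0.5577 0.2793 0.    ]
[5, 1.3, -0.8, 31.0, 0.0, -1.31, 0.0] 
[5, 2.1, -0.8, 31.0, 0.0, -1.31, 0.0] 
[5, 2.8, -0.8, 30.9, 0.0, -1.31, 0.0] 
[5, 3.5, -0.8, 30.8, 0.0, -1.31, -0.01] 
[5, 4.2, -0.8, 30.8, 0.0, -1.31, 0.0] --
[5, 4.9, -0.8, 30.7, 0.0, -1.32, -0.01] 
[5, 5.6, -0.8, 30.5, 0.0, -1.31, 0.0] 
[5, 6.3, -0.7, 30.4, 0.0, -1.32, -0.01] 
[5, 6.9, -0.8, 30.2, 0.0, -1.31, 0.0] 
[5, 7.6, -0.7, 30.1, -0.01, -1.32, -0.01] --
[5, 8.4, -0.8, 29.9, 0.0, -1.31, 0.0] 
[5, 9.0, -0.7, 29.7, -0.01, -1.32, -0.01] 
[0.555 0.2   0.23 ]
```

View pics/w4.png

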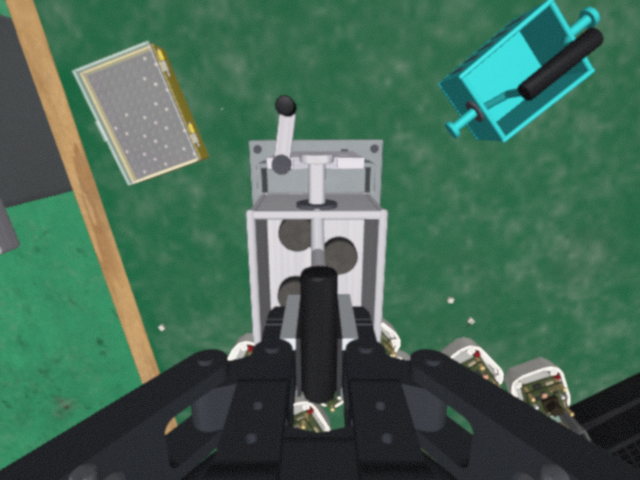

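Lifted cleanly. The bucket is level, the caps are inside, and the stand below is empty. I'll carry it toward the drip stand.

Emit:
servo_tool(steps=[5,0.6,-0.8,12,0,-0.6,0,5,1.7,-0.8,23,0,-1.3,0,5,2.8,-0.8,31,0,-1.31,0,5,3.5,-0.8,31,0,-1.31,0,5,4.2,-0.8,31,0,-1.31,0])

```text
time_s: 10.9
position: [0.5066, -0.0371, 0.2252]
tcp_rot: [-1.57, 0.048, -0.049]
wrist_force: [0.5, -1.3, -3.5]
finger_gap: 0.0121
```

Emit:
servo_tool(steps=[5,4.9,-0.8,31,0,-1.31,0,5,5.6,-0.8,31,0,-1.31,0,5,6.3,-0.8,31,0,-1.31,0,5,6.9,-0.8,31,0,-1.31,0,5,7.6,-0.8,31,0,-1.31,0])

```text
time_s: 11.4
position: [0.5403, 0.1177, 0.2292]
tcp_rot: [-1.57, -0.042, 0.041]
wrist_force: [-0.2, -0.1, -3.1]
finger_gap: 0.012
```

Emit:
servo_tool(steps=[5,8.4,-0.8,31,0,-1.5,0,5,9,-0.8,30,0,-1.5,0,5,4,0,18,0,-0.6,0,5,0,0,8,0,0,0,5,0,0,0,0,0,0])

```text
time_s: 11.9
position: [0.5546, 0.2045, 0.2304]
tcp_rot: [-1.569, -0.09, 0.091]
wrist_force: [-0.4, -0.3, -3.6]
finger_gap: 0.0117
```

```bash
python3 - <<'E'
from h import *
s=arm.observe(); print(s['position'],s['wrist_force'],s['time_s'],toolaxes().tolist())
c=arm.read_camera('wrist'); T=cw(c); cv2.imwrite('pics/w5.png',c['frame'])
for k,z in dict(drip_seat=.067,drip_stand=0,bucket_grip=.12,bucket_pins=.19).items():
    for r in arm.place_of('wrist',k)[:2]: print(k,round(r['score'],2),np.round(r['xy']),atz(c,T,r['xy'],z).round(4))
for yw in (.1,.11,.12):
  M=np.array([[np.cos(yw),-np.sin(yw)],[np.sin(yw),np.cos(yw)]])
  for P in ([.5545,.2775],):
    print(yw,[proj(c,T,[*(np.array(P)+M@np.array(q[:2])),q[2]]).round() for q in ([-.0055,.055,.063],[.0055,.055,.063],[-.015,.051,.09],[.015,.051,.09],[-.035,.055,.09],[.035,.055,.09],[-.062,.065,.0],[.062,.065,.0])])
E
```

```text
[0.55457729 0.20445044 0.23042508] [-0.44312063 -0.30255665 -3.60101181] 11.9 [[0.993, -0.001, -0.115], [0.115, -0.0, 0.993], [-0.001, -1.0, -0.0]]
drip_seat 0.62 [331. 132.] [0.5567 0.2769 0.067 ]
drip_stand 0.61 [328. 128.] [0.5553 0.2791 0.    ]
bucket_grip 0.69 [317. 335.] [0.5628 0.1283 0.12  ]
bucket_pins 0.8 [318. 285.] [0.5554 0.2    0.19  ]
0.1 [array([322.,  54.]), array([337.,  54.]), array([309.,  53.]), array([353.,  53.]), array([279.,  46.]), array([382.,  47.]), array([259.,  54.]), array([397.,  56.])]
0.11 [array([322.,  54.]), array([336.,  54.]), array([308.,  53.]), array([352.,  53.]), array([279.,  46.]), array([382.,  47.]), array([259.,  54.]), array([396.,  55.])]
0.12 [array([321.,  54.]), array([336.,  54.]), array([307.,  53.]), array([351.,  53.]), array([278.,  47.]), array([381.,  46.]), array([258.,  55.]), array([396.,  54.])]
```

View pics/w5.png

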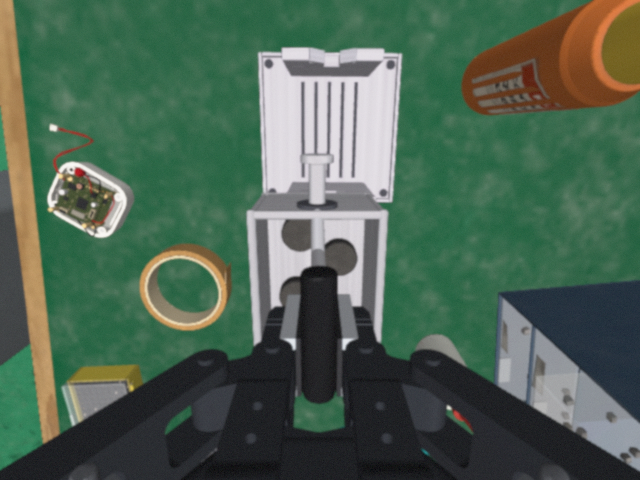

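```bash
python3 - <<'E'
from h import *
c=arm.read_camera('wrist'); T=cw(c); p=arm.observe()['position']; M=toolaxes()
f=lambda q,z:(M.T@(atz(c,T,q,z)-p)*1000).round(1)
print('flange',f([317.5,158],.194),'pin root',f([318,203],.194),'bar end',f([319.5,270],.247),'bar near',f([319,400],.247))
print('slot top',f([333,52],.09),'slot floor',f([333.5,62],.063),'upright mid',f([333.5,49],.09))
E
python3 - <<'E'
import cv2
i=cv2.imread('pics/w5.png'); cv2.imwrite('pics/w5c.png',cv2.resize(i[30:220,240:420],None,fx=3.2,fy=3.1,interpolation=cv2.INTER_CUBIC))
E
```

```text
flange [ 0.4 37.  62.3] pin root [ 0.7 37.  41. ] bar end [  1.3 -16.   26.8] bar near [  1.2 -16.  -29.6]
slot top [ 10.7 141.  125.3] slot floor [ 12.  168.  123.1] upright mid [ 11.  141.  127.1]
```

View pics/w5c.png

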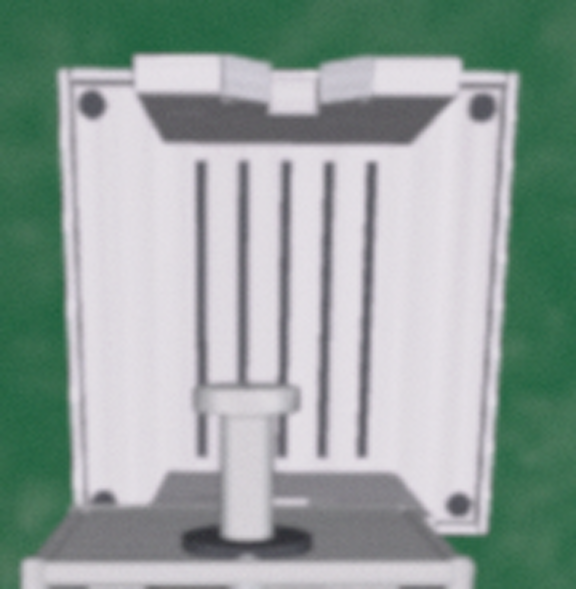

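The drip stand's +y slot centre is at (332,58) and the pin flange at (317,158), so the slot is about 10.3 mm in tool x and 73 mm in tool z away. The yaw matches within about 0.01. I'll move over it, descend to just above the slots and look again.

Emit:
servo_tool(steps=[5,1.5,0,9,0,0,0,5,2.5,0,18,0,0,0,5,2.8,0,20,0,0,0,5,2.3,0,18,0,0,0,5,1.2,5,8,0,0,0])

```text
time_s: 12.7
position: [0.5572, 0.2802, 0.2258]
tcp_rot: [-1.568, -0.092, 0.09]
wrist_force: [0.9, -1.7, -2.9]
finger_gap: 0.0119
```

Emit:
servo_tool(steps=[5,0,15,0,0,0,0,5,0,20,0,0,0,0,5,0,20,0,0,0,0,5,0,14,0,0,0,0,5,0,0,0,0,0,0])

```text
time_s: 13.2
position: [0.5558, 0.2772, 0.154]
tcp_rot: [-1.571, -0.086, 0.093]
wrist_force: [-0.3, -0.1, -2.1]
finger_gap: 0.012
```

```bash
python3 - <<'E'
from h import *
s=arm.observe(); print(s['position'],s['wrist_force'],s['time_s'],toolaxes().tolist())
c=arm.read_camera('wrist'); i=c['frame']; cv2.imwrite('pics/w6.png',i); cv2.imwrite('pics/w6c.png',cv2.resize(i[90:280,230:410],None,fx=3.2,fy=3.1,interpolation=cv2.INTER_CUBIC))
E
```

```text
[0.55576652 0.27716444 0.15399412] [-0.25083279 -0.07835535 -2.14954313] 13.2 [[0.993, -0.004, -0.114], [0.114, -0.002, 0.993], [-0.004, -1.0, -0.002]]
```

View pics/w6c.png

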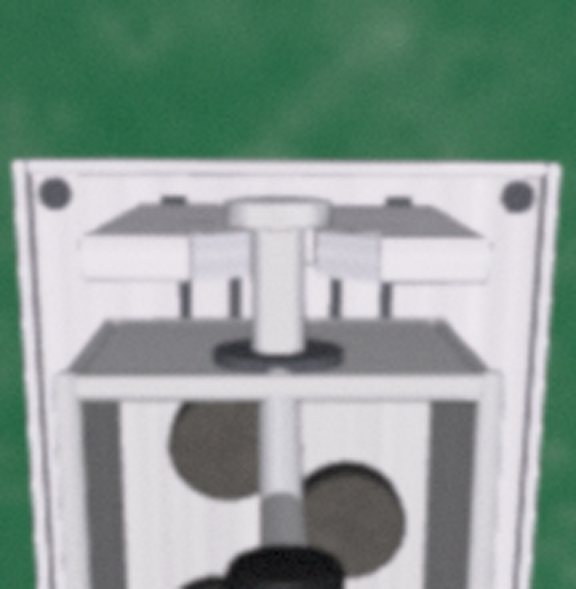

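The pins are over the slots. The flange centre is at 279 and the slot centre at 285 in the crop, so I need about +1 mm in tool x. The upright sits between wall and flange. Lowering.

Emit:
servo_tool(steps=[5,1,8,0,0,0,0,5,0,8,0,0,0,0,5,0,7,0,0,0,0,5,0,5,0,0,0,0,5,0,4,0,0,0,0])

```text
time_s: 13.75
position: [0.5579, 0.2775, 0.1241]
tcp_rot: [-1.569, -0.089, 0.09]
wrist_force: [0.1, 0.2, -3.7]
finger_gap: 0.0116
```

Emit:
servo_tool(steps=[5,0,4,0,0,0,0,5,0,4,0,0,0,0,5,0,4,0,0,0,0,5,0,0,0,0,0,0])

```text
time_s: 14.15
position: [0.5578, 0.2774, 0.112]
tcp_rot: [-1.569, -0.089, 0.09]
wrist_force: [-0.2, -0.6, -2.8]
finger_gap: 0.0117
```

Emit:
servo_tool(steps=[5,0,2,0,0,0,0,5,0,2,0,0,0,0,5,0,1.5,0,0,0,0,5,0,0,0,0,0,0])

```text
time_s: 14.55
position: [0.558, 0.2775, 0.1069]
tcp_rot: [-1.569, -0.089, 0.09]
wrist_force: [-0.9, 0.5, -3.9]
finger_gap: 0.0116
```

Emit:
servo_tool(steps=[5,0,1,0,0,0,0,5,0,1,0,0,0,0,5,0,0,0,0,0,0])

```text
time_s: 14.85
position: [0.5582, 0.2775, 0.1056]
tcp_rot: [-1.569, -0.09, 0.089]
wrist_force: [-2.2, -1.9, 0.1]
finger_gap: 0.012
```

The weight is off the tool at TCP z 0.1056, the same height as at pickup (0.1055). I'll check with a picture before letting go.

Emit:
servo_tool(steps=[5,-0.4,0.6,0,0,0,0,5,0,0,0,0,0,0], squeeze=20)

```text
time_s: 15.05
position: [0.5582, 0.2775, 0.1055]
tcp_rot: [-1.569, -0.091, 0.088]
wrist_force: [-1.8, -2.2, 4.3]
finger_gap: 0.0119
```

```bash
python3 - <<'E'
from h import *
s=arm.observe(); print(s['position'],s['wrist_force'],s['time_s'],s['finger_gap'])
a=arm.read_camera('wrist')['frame'][60:440,140:500]; b=arm.read_camera('scene')['frame'][230:400,160:340]
cv2.imwrite('pics/m7.png',np.hstack([a,cv2.resize(b,(402,380),interpolation=cv2.INTER_CUBIC)]))
E
```

```text
[0.55818713 0.27754456 0.10554661] [-1.82549235 -2.24237089  4.32852093] 15.05 0.01191481210172659
```

View pics/m7.png

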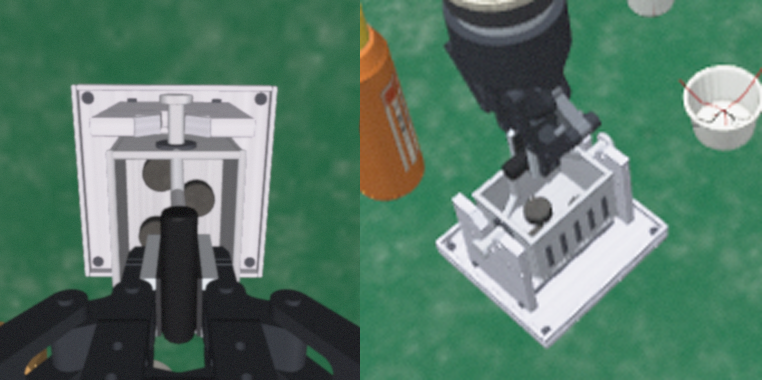

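Both pins are down in the slots, with the caps inside and the bucket upright. Release it gently, then rise.

Emit:
servo_tool(steps=[14,0,0,0,0,0,0,18,0,0,0,0,0,0,28,0,0,0,0,0,0,34,0,0,0,0,0,0,36,0,0,0,0,0,0])

```text
time_s: 15.65
position: [0.5576, 0.2776, 0.1044]
tcp_rot: [-1.569, -0.089, 0.09]
wrist_force: [-0.5, -0.7, -0.7]
finger_gap: 0.0362
```

Emit:
servo_tool(steps=[36,0,-8,0,0,0,0,36,0,-20,0,0,0,0,36,0,-35,0,0,0,0,36,0,-40,0,0,0,0,36,0,-20,0,0,0,0])

```text
time_s: 16.15
position: [0.5584, 0.278, 0.232]
tcp_rot: [-1.567, -0.093, 0.086]
wrist_force: [0.8, -0.1, 0.4]
finger_gap: 0.0361
```

Emit:
servo_tool(steps=[36,0,0,-20,0,0,0,36,0,0,-20,0,0,0,36,0,0,0,0,0,0])

```text
time_s: 16.45
position: [0.5625, 0.2362, 0.2287]
tcp_rot: [-1.569, -0.089, 0.087]
wrist_force: [-0.7, 1.1, 0.2]
finger_gap: 0.036
```

```bash
python3 - <<'E'
from h import *
s=arm.observe(); print(s['position'],s['wrist_force'],s['time_s'])
c=arm.read_camera('wrist');T=cw(c)
for k,z in dict(bucket_grip=.12,bucket_pins=.067,drip_seat=.067).items():
    for r in arm.place_of('wrist',k)[:1]: print(k,round(r['score'],2),atz(c,T,r['xy'],z).round(4))
b=arm.read_camera('scene')['frame'][200:400,140:380]
cv2.imwrite('pics/m8.png',np.hstack([c['frame'][0:380,140:500],cv2.resize(b,(440,380),interpolation=cv2.INTER_CUBIC)]))
E
```

```text
[0.56253843 0.23624014 0.22873926] [-0.65464001  1.10797167  0.18997031] 16.45
bucket_grip 0.89 [0.5581 0.2778 0.12  ]
bucket_pins 0.6 [0.5603 0.2773 0.067 ]
```

View pics/m8.png

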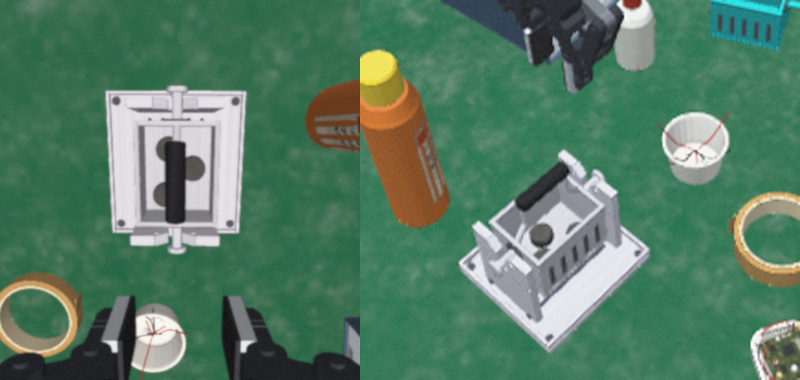

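The bucket hangs by both pins, centred and level, with three caps inside. The gripper is clear and the bystanders are where they were, so I'm handing in.

```bash
python3 -c "
from h import *
print(arm.sign_off())"
```

```text
the job is handed in; nothing more can be done
None
```

The bucket now hangs by both pins in the drip stand's slots with all three caps in it, and the job is handed in. `arm.sign_off()` gives no verdict. The clock read about 16.5 s, well under the 59 s limit.

- **Keeper:** I swung it out to about 1.44 rad with the bucket still hanging in the rinse stand. The fingertips pressed lightly on the keeper while gripping the knob (up to about 17 N at the wrist).
- **Lift and carry:** I pinched the bucket by its bar and lifted it straight up. The wrist forces during the lift were only a few newtons.
- **Seating:** The weight came off the gripper at 0.1056 m tool height, against 0.1055 m when gripped in the rinse stand. The last wrist and scene pictures show both pins down in the slots and the bucket level. The gripper is clear and the bystanders in view are where they were.
- **Disagreement:** In that last view, the networks put the bar at x = 0.558 m and the pins at x = 0.560 m, against my slot estimate of 0.557 m. That is within their usual error. They did not report the drip seat in that view, so the final fit rests on the pictures and the force and height readings.

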